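# Shut and pin the nutmeg canister

### The arm

A 6-joint arm with a two-finger parallel gripper is mounted at the origin on the work surface. World frame = base frame: x ahead of the robot, y to its left, z up, the work surface at z = 0. Lengths are in m, angles in rad, forces in N, time in s.
With the tool pointing down it reaches from about 0.35 to 0.85 m from the base axis. Payload 8.1 kg.
Tool frame: the origin (TCP) lies between the finger pads; the fingertips stand 17 mm ahead of it and the grasp point (between the pads) lies 2 mm behind it; z points along the fingers, y is the line along which they close (so a half turn about z gives the same grasp; the last joint's range is limited). The gripper opens to 93 mm and grips with 3 to 60 N. Pads are 15 mm wide; open, the fingers measure 128 mm over their backs; the gripper's body (75 mm by 188 mm) begins 65 mm behind the grasp point.
Start: joints at [-1.192, 0.13, 1.488, -0, 1.523, -0.085], TCP at [0.268, -0.537, 0.236] pointing down, gripper open.
Joint ranges: [-2.96, 2.96], [-0.89, 2.26], [0.02, 2.5], [-1.34, 4.48], [0, 2.73], [-2.66, 2.66]. Speed limits (rad/s): [2.39, 2.39, 2.79, 3.14, 3.14, 3.14].

### API

Orientations are given as a unit quaternion [x, y, z, w].
In Python, from rig import env gives the robot as it stands.
- The arm moves only by the tool shift_gripper, called after "Call:" by a JSON object that holds its "api" and its "payload". Schema: {"type":"object","properties":{"offsets":{"type":"object","properties":{"tx":{"type":"array","items":{"type":"number"},"minItems":1,"maxItems":5},"ty":{"type":"array","items":{"type":"number"},"minItems":1,"maxItems":5},"tz":{"type":"array","items":{"type":"number"},"minItems":1,"maxItems":5},"wx":{"type":"array","items":{"type":"number"},"minItems":1,"maxItems":5},"wy":{"type":"array","items":{"type":"number"},"minItems":1,"maxItems":5},"wz":{"type":"array","items":{"type":"number"},"minItems":1,"maxItems":5}},"additionalProperties":false,"required":["tx","ty","tz","wx","wy","wz"]},"jaw":{"type":"number"},"clamp_n":{"type":"number"},"only":{"type":"string"},"quiet":{"type":"boolean"},"lines":{"type":"string"}},"required":["offsets"],"additionalProperties":false}. offsets is an object with one list for each field, all of the same length, 1 to 5, a row being the entries at one place: tx, ty, tz (the shift in a scale on which 1.0 is 0.3 m), wx, wy, wz (a rotation vector in parts of the range, where 1.0 means pi rad); each row is the pose to reach, as a shift and turn from the pose commanded when the call began, along the tool's axes at that moment; what a row does not reach only later rows make up. A row lasts 1/10 s, in which the tool goes at most 0.05 m and 0.15 rad, less where a joint would pass 70% of its speed; a pose out of reach is approached as far as the arm can. jaw is the finger opening in m, set as the call begins (left out keeps the last). The fingers move at their own pace and stop on an object; clamp_n is the grip in N (left out, the last holds). Time passes only in rows, so rows that do not move let the fingers close. The tool returns the time, the measured TCP pose, the force, the opening and the grip force at its end. only (a regular expression) keeps the lines of the reply that match it, lines (a string "A,B") keeps lines A to B, and quiet returns only ok. Input that does not fit is refused with a message, and nothing moves.
- env.get_obs(): the state, without advancing time (a new reading comes with each control period).
- env.grab_frame(name): name is "side" or "top" or "wrist"; returns (picture, depth): 420x560x3 uint8, blue, green, red; 420x560 float32, m along the optical axis (not along the pixel's ray), 0 where there is no reading.
- env.camera_model(name): a dict with "fx", "fy", "cx", "cy" (pixels), "world_from_camera" (4x4, takes a point from camera to world coordinates). Camera axes: x right, y down, z forward; pixel columns grow to the right and rows downward; lengths in m; the calibration is good to about 2 mm. A picture is of the moment at which its call begins: read the wrist's pose just before it. camera_model takes no time and is no camera call; for the wrist camera it gives the pose at the moment of the call.
- env.job_done(): hands the job in; it is judged then, once.
The state is a dict: "t": time; "joint_pos": joint angles; "qd": joint speeds; "joint_torque": joint torques, N m; "position": TCP position; "orientation": TCP orientation; "contact_force": force on the tool from outside, world axes, zero at the start; "torque": the same for the moment, N m; "width": finger opening in m; "gripper_force": force on a finger pad.
Only numpy, scipy, OpenCV 4.12 (cv2) and the standard library are available. Lean on these libraries where they do the work, as an engineer would, in place of code of your own. Each camera call takes 0.05 s, during which the arm holds its last target. There are 200 camera calls.

### The job

The aluminium canister has been filled with nutmegs and stands open. Swing its flip-top lid over until it is fully shut, then push the headed pin through the hasp fork and the lid's lug until its head seats against the fork. Then let go, and leave the plate, bowls and ladle where they are.

Things in the scene. Friction and masses are not known exactly. Their poses are not given: they have to be found in the camera images.
- canister: Round aluminium canister, 110 mm across, rim 115 mm above the platform, full of nutmegs, fixed on a wooden base board (150 x 130 x 15 mm): it cannot slide or tip. Origin: on the platform, on the canister's axis; z up; x points from the lid's hinge to the hasp fork. The points below are given in this frame, in mm.
- lid_hinge (a point): Middle of the lid's hinge line, at (-58, 0, 117) mm of the canister; the line runs along the canister's y.
- lid (a joint): Lid angle, rad: 0 = fully shut against a stop, grows as it opens; starts at 1.6 to 1.85 (leaning back a little over the hinge). The hinge is stiff: the lid stays at any angle, needs about 2 to 3 N at its front edge to move and does not spring back when pressed shut. Lid: disc 115 mm across, 10 mm thick; when shut its top face is 125 mm above the platform, 8 mm above the hinge line.
- lid_front (a point): Point on the lid's top (outer) face at the disc's front edge, in the middle, 115.5 mm from the hinge line; moves with the lid.
- lug (a point): Centre of the 12 mm hole in the lid's lug, a 6 mm thick steel plate that hangs under a 20 mm wide tongue at the lid's front (flush with the lid's top, reaching 150 mm from the hinge). The lug enters between the fork's cheeks; its hole lines up with the pin only when the lid is shut. A lid left not quite shut blocks the pin, and a pin pushed in first keeps the lid from shutting.
- fork (a point): Middle of the hasp fork, on the pin's line, at (74, 0, 92) mm of the canister. Two fixed upright steel cheeks, 34 x 34 mm (top at 109 mm) and 6 mm thick, at y = -13 to -7 and +7 to +13 mm. The pin slides along y through their holes.
- pin (a joint): How far the pin is drawn out, m: 0 = seated, head against the fork's outer cheek (canister y = -13 mm); starts at 0.023 to 0.027, its tip in that cheek's hole. It is captive, stays where it is left and slides with about 2 N.
- pin_head (a point): Centre of the outer face of the pin's head (disc 24 mm across, 8 mm thick; shank 7 mm thick, 31 mm long), 92 mm above the platform. Push it towards the canister's +y. The space outside the head is free.
- plate: Steel plate, 210 mm across, 18 mm high, lying loose; bystander. Origin under its centre.
- bowl_big: Blue plastic bowl, 130 mm across, 55 mm high, loose; bystander. Origin under its centre.
- bowl_small: Blue plastic bowl, 100 mm across, 45 mm high, loose; bystander. Origin under its centre.
- ladle: Wooden ladle, 260 mm long, lying loose along its x axis; bystander.
- slab: Stone grinding slab, 240 x 340 x 50 mm, with a stone roller (60 mm thick, 200 mm long, top at 110 mm) on it; fixed. Origin under its centre.

How it is judged:
On the way, in this order (a step that is already met when the one before it is completed fails the run):
1. the lid is shut while the pin is still drawn out (value of joint lid below 0.04 rad and value of joint pin above 0.012 m), for 0.2 s.
2. the pin is pushed home through fork and lug (value of joint pin below 0.003 m and value of joint lid below 0.04 rad), for 0.2 s.
At the end, for the whole second after the job is handed in: The lid is shut (within 0.04 rad) and the pin is seated through fork and lug (head within 3 mm of the fork), both at rest (all of step 2 and velocity of joint lid below 0.05 rad/s and velocity of joint pin below 0.01 m/s); the robot touches nothing.
It fails at once if the plate, a bowl or the ladle is moved by more than 30 mm (distance of any of plate, bowl_big, bowl_small, ladle from where it was at the start of the episode above 0.03 m).
It also fails if it takes over 45 s, if anything falls off the work surface, if the arm or the gripper's body presses on something with over 40 N, if the wrist force passes 120 N, or if a joint passes its speed limit or range.

## Working session

There is one attempt and no reset: what is moved stays moved. The work goes in short steps, Python scripts to look and compute and a tool call to move; the robot and the scene stay as the last step left them, time stands still between calls to the robot, and variables do not carry over. Pictures are saved under pics/ and viewed, at most 10 in all, crops included, and the job is handed in when it is done.

```bash
mkdir -p pics; ls
```

Create h.py:
```python
import numpy as np, cv2
from rig import env
def snap(n,f):
    m=env.camera_model(n); p,d=env.grab_frame(n)
    cv2.imwrite(f'pics/{f}.png',p); np.savez(f'pics/{f}.npz',d=d,T=np.array(m["world_from_camera"]),k=[m["fx"],m["fy"],m["cx"],m["cy"]])
def cloud(f):
    z=np.load(f'pics/{f}.npz'); d=z['d'];fx,fy,cx,cy=z['k']
    v,u=np.mgrid[:d.shape[0],:d.shape[1]]
    P=np.stack([(u-cx)/fx*d,(v-cy)/fy*d,d,np.ones_like(d)],-1)@z['T'].T
    P=P[...,:3]; P[d<=0]=np.nan; return P
```

Run:
```python
from h import *
snap('top','t0');snap('side','s0')
a=np.hstack([cv2.imread('pics/t0.png')]);
for n in('top','side'):print(np.round(env.camera_model(n)['world_from_camera'],3))
```

```text
pics
rig.py
[[ 0.016 -0.993  0.116  0.403]
 [-1.    -0.014  0.017 -0.005]
 [-0.015 -0.116 -0.993  1.616]
 [ 0.     0.     0.     1.   ]]
[[-0.937 -0.206  0.284  0.222]
 [-0.35   0.503 -0.79   1.021]
 [ 0.02  -0.839 -0.543  0.786]
 [ 0.     0.     0.     1.   ]]
```

View pics/t0.png

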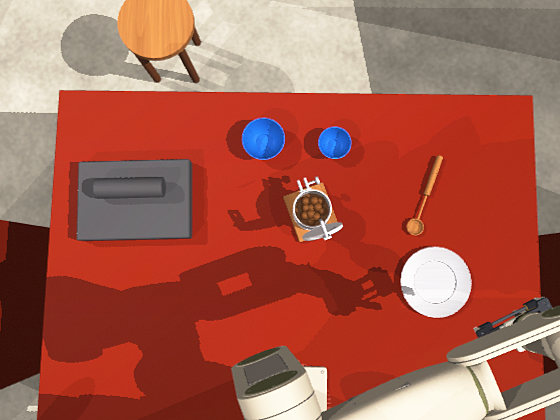

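View pics/s0.png

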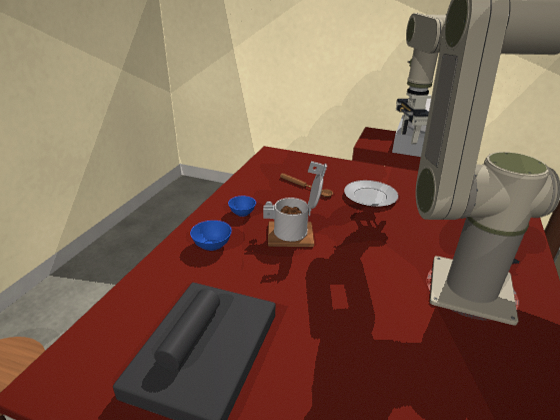

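The top view shows the canister at about (312,208), with its lid on the robot side at (322,232) and the fork on the far side at (309,184). I'll enlarge that area.

Run:
```python
from h import *
a=cv2.imread('pics/t0.png')[168:248,270:360]; cv2.imwrite('pics/t0c.png',cv2.resize(a,None,fx=6,fy=6,interpolation=cv2.INTER_CUBIC))
P=cloud('t0')
print('table',P[260,250],P[150,400])
Q=P[165:250,265:365]; m=(Q[...,2]>.005)
B=Q[m]
for lo,hi in((.008,.022),(.085,.135),(.135,.3)):
    s=B[(B[:,2]>lo)&(B[:,2]<hi)];print(lo,len(s),s.min(0),s.max(0),s.mean(0))
b=B[(B[:,2]>.01)&(B[:,2]<.02)]
for n,q in(('t0',B),):
    r=cv2.minAreaRect((b[:,:2]*1000).astype(np.float32));print(r)
# circle fit of rim
s=B[(B[:,2]>.111)&(B[:,2]<.119)];print(len(s))
A=np.c_[2*s[:,:2],np.ones(len(s))];x=np.linalg.lstsq(A,(s[:,:2]**2).sum(1),rcond=None)[0];print(x[:2],np.sqrt(x[2]+x[0]**2+x[1]**2))
```

```text
table [0.41941088 0.12434071 0.00057324] [ 0.76641598 -0.33406722  0.00324643]
0.008 673 [ 0.45477678 -0.22176781  0.00800378] [0.71478737 0.08126451 0.02196288] [ 0.57808426 -0.04712627  0.01408434]
0.085 851 [ 0.49909391 -0.11470013  0.08502831] [ 0.66218336 -0.00713353  0.13482071] [ 0.57912199 -0.05996745  0.09928616]
0.135 431 [ 0.47277276 -0.13803192  0.13523498] [ 0.52700495 -0.03271353  0.27398908] [ 0.49635666 -0.08509437  0.2078454 ]
((586.69384765625, -71.54647827148438), (254.267578125, 291.3495788574219), 2.0800085067749023)
110
[ 0.57283825 -0.05646912] 0.05546896229315383
```

View pics/t0c.png

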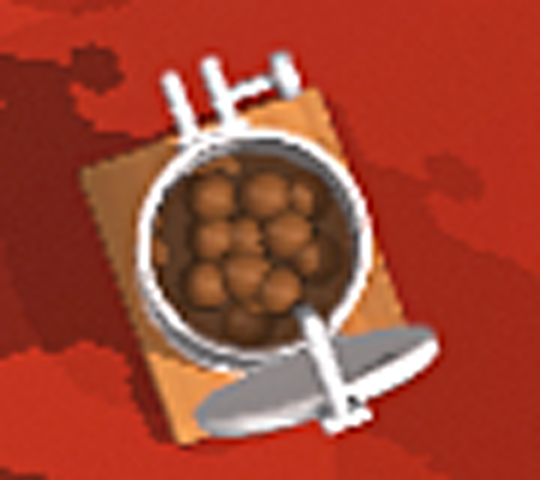

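The crop shows the pin head at crop pixel (286,76), the cheek ends at (172,78) and (210,63), and the board's left edge from (80,170) to (178,445). That puts the yaw near 20°, with the pin on the world −y side.

Add to h.py:
```python
def ray(f,u,v,z):
    q=np.load(f'pics/{f}.npz');fx,fy,cx,cy=q['k'];T=q['T'];d=T[:3,:3]@[(u-cx)/fx,(v-cy)/fy,1];o=T[:3,3]
    return o+d*(z-o[2])/d[2]
```

Run:
```python
from h import *
from scipy.spatial.transform import Rotation as R
c=lambda X,Y,z:ray('t0',(X+.5)/6-.5+270,(Y+.5)/6-.5+168,z)
f=(c(172,76,.109)+c(210,61,.109))/2; print('fork tip',f)
h=c(286,76,.1);print('head',h)
print('cheeks dir',c(172,76,.109)-c(210,61,.109))
a,b,d,e=c(80,170,.015),c(178,445,.015),c(318,90,.015),c(408,325,.015)
print('board',a,b,d,np.degrees(np.arctan2(*(a-b)[1::-1])),np.degrees(np.arctan2(*(a-d)[1::-1]))-90,np.linalg.norm(a-b),np.linalg.norm(a-d))
# rim circle from visible ellipse edges left/right/top/bottom
l,r,t,bo=c(140,240,.115),c(371,240,.115),c(255,127,.115),c(255,365,.115)
print('rim',l,r,t,bo)
C=np.array([(t[0]+bo[0])/2,(l[1]+r[1])/2]);v=f[:2]-C;print(C,'yaw',np.degrees(np.arctan2(v[1],v[0])),np.linalg.norm(v))
o=env.get_obs();Rm=R.from_quat(o['orientation']).as_matrix();print(o['position'],Rm.round(3))
yaw=np.arctan2(v[1],v[0]);ex=np.array([np.cos(yaw),np.sin(yaw)]);ey=np.array([-ex[1],ex[0]])
for n in('t0','s0'):
    P=cloud(n).reshape(-1,3);P=P[~np.isnan(P).any(1)];q=np.c_[(P[:,:2]-C)@ex,(P[:,:2]-C)@ey,P[:,2]]
    m=(abs(q[:,1])<.08)&(q[:,0]<-.03)&(q[:,0]>-.14)&(q[:,2]>.14);s=q[m]
    print(n,len(s),s.min(0),s.max(0),np.polyfit(s[:,2],s[:,0],1))
```

```text
fork tip [ 0.65353545 -0.02761087  0.109     ]
head [ 0.6519756  -0.07378507  0.1       ]
cheeks dir [-0.00756593  0.01821181  0.        ]
board [0.61594336 0.02692492 0.015     ] [ 0.4766106  -0.02484656  0.015     ] [ 0.65889911 -0.09406723  0.015     ] 20.383412065075596 19.546348401483613 0.1486401868769971 0.12839118055492607
rim [ 0.56938407 -0.00421937  0.115     ] [ 0.57096939 -0.11426109  0.115     ] [ 0.62459933 -0.05849146  0.115     ] [ 0.51049461 -0.05962605  0.115     ]
[ 0.56754697 -0.05924023] yaw 20.19516433987167 0.09162115156010986
[ 0.26825131 -0.53614724  0.23470209] [[ 0.894  0.447 -0.001]
 [ 0.447 -0.894  0.002]
 [ 0.    -0.002 -1.   ]]
t0 425 [-0.10008725 -0.05707085  0.14102461] [-0.04455     0.0560294   0.27398908] [-0.13705426 -0.04734045]
s0 454 [-0.099569   -0.05868841  0.14060685] [-0.04494703  0.0611101   0.27018556] [-0.05868421 -0.06054963]
```

Units first: shifts go in shares of 0.3 m and turns go in shares of pi rad. So 0.173 m / 0.3 = 0.5767, -0.031 m / 0.3 = -0.1033.

Call:
{"api": "shift_gripper", "payload": {"offsets": {"tx": [0.1133,0.23,0.3467,0.4633,0.5767],"ty": [-0.1033,-0.2067,-0.3067,-0.41,-0.5133],"tz": [0,0,0,0,0],"wx": [0,0,0,0,0],"wy": [0,0,0,0,0],"wz": [0,0,0,0,0]}, "jaw": 0.0, "clamp_n": 10}}

```text
t: 0.6
position: [0.3544, -0.3196, 0.2352]
orientation: [0.973, 0.23, -0.0, -0.0]
contact_force: [1.3, -0.0, 0.4]
width: 0.0576
gripper_force: 0.0
```

Call:
{"api": "shift_gripper", "payload": {"offsets": {"tx": [0.1133,0.23,0.3467,0.4633,0.5767],"ty": [-0.1033,-0.2067,-0.3067,-0.41,-0.5133],"tz": [0,0,0,0,0],"wx": [0,0,0,0,0],"wy": [0,0,0,0,0],"wz": [0,0,0.0159,0.036,0.036]}}}

```text
t: 1.1
position: [0.4403, -0.1044, 0.2355]
orientation: [0.985, 0.173, 0.0, -0.0]
contact_force: [0.7, -0.2, -0.5]
width: 0.0175
gripper_force: 0.0
```

Call:
{"api": "shift_gripper", "payload": {"offsets": {"tx": [0,0],"ty": [0,0],"tz": [0,0],"wx": [0,0],"wy": [0,0],"wz": [0,0]}}}

```text
t: 1.3
position: [0.4401, -0.1054, 0.2353]
orientation: [0.984, 0.176, -0.0, -0.0]
contact_force: [0.4, -0.4, -1.3]
width: 0.0025
gripper_force: 0.0
```

Add to h.py:
```python
from scipy.spatial.transform import Rotation as R
C=np.array([.5675,-.0592]);yaw=np.radians(20.1);ex=np.array([np.cos(yaw),np.sin(yaw)]);ey=np.array([-ex[1],ex[0]])
def can(p): return np.round([(p[:2]-C)@ex,(p[:2]-C)@ey,p[2]],4)
def st():
    o=env.get_obs();p=np.array(o['position']);M=R.from_quat(o['orientation']).as_matrix()
    print('t',o['t'],'tcp',can(p),'toolx yaw',np.degrees(np.arctan2(M[1,0],M[0,0])),'z',M[:,2].round(3),'F',np.round(o['contact_force'],1),o['width'])
```

```bash
python3 -c "
from h import *
st();snap('side','s1')
a=cv2.imread('pics/s1.png')[90:270,180:440];cv2.imwrite('pics/s1c.png',cv2.resize(a,None,fx=3,fy=3))"
```

```text
t 1.3 tcp [-0.1356  0.0004  0.2353] toolx yaw 20.290067224811338 z [-0.001 -0.    -1.   ] F [ 0.4 -0.4 -1.3] 0.002465284647681138
```

View pics/s1c.png

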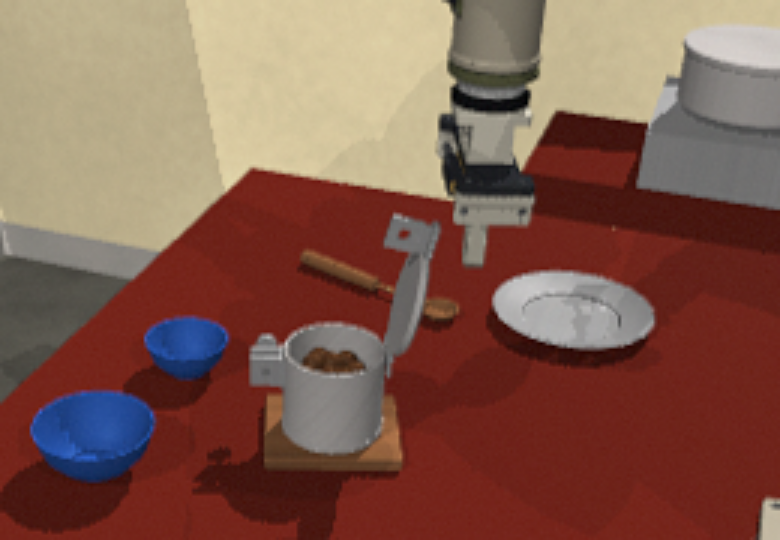

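The lid tongue's top is at crop pixel (400,215), with the fingers behind it and their tip at (473,262). I'll raise slightly and push along the lid's arc.

Converted, 0.082 m / 0.3 = 0.2733, -0.018 m / 0.3 = -0.06.

Call:
{"api": "shift_gripper", "payload": {"offsets": {"tx": [0.0167,0.0833,0.15,0.2167,0.2733],"ty": [0,0,0,0,0],"tz": [-0.06,-0.06,-0.06,-0.0467,-0.03],"wx": [0,0,0,0,0],"wy": [0,0,0,0,0],"wz": [0,0,0,0,0]}}}

```text
t: 1.85
position: [0.5175, -0.0803, 0.2447]
orientation: [0.985, 0.173, -0.0, 0.0]
contact_force: [-2.4, -0.2, 2.0]
width: 0.0008
gripper_force: 0.9
```

```bash
python3 -c "
from h import *
st()"
```

```text
t 1.85 tcp [-0.0542 -0.0026  0.2447] toolx yaw 19.92514654411211 z [-0.    -0.001 -1.   ] F [-2.4 -0.2  2. ] 0.0007559133150128487
```

Call:
{"api": "shift_gripper", "payload": {"offsets": {"tx": [0.06,0.1233,0.1667,0.2033],"ty": [0,0,0,0],"tz": [0.0133,0.0367,0.06,0.09],"wx": [0,0,0,0],"wy": [0,0,0,0],"wz": [0,0,0,0]}}}

```text
t: 2.25
position: [0.5747, -0.0594, 0.2173]
orientation: [0.985, 0.173, -0.0, 0.0]
contact_force: [-0.9, 0.9, 2.3]
width: 0.0006
gripper_force: 0.7
```

```bash
python3 -c "
from h import *
st();snap('side','s2')
a=cv2.imread('pics/s2.png')[90:270,180:440];cv2.imwrite('pics/s2c.png',cv2.resize(a,None,fx=3,fy=3))"
```

```text
t 2.25 tcp [ 0.0067 -0.0027  0.2173] toolx yaw 19.943000842097586 z [-0. -0. -1.] F [-0.9  0.9  2.3] 0.0006225574270356364
```

View pics/s2c.png

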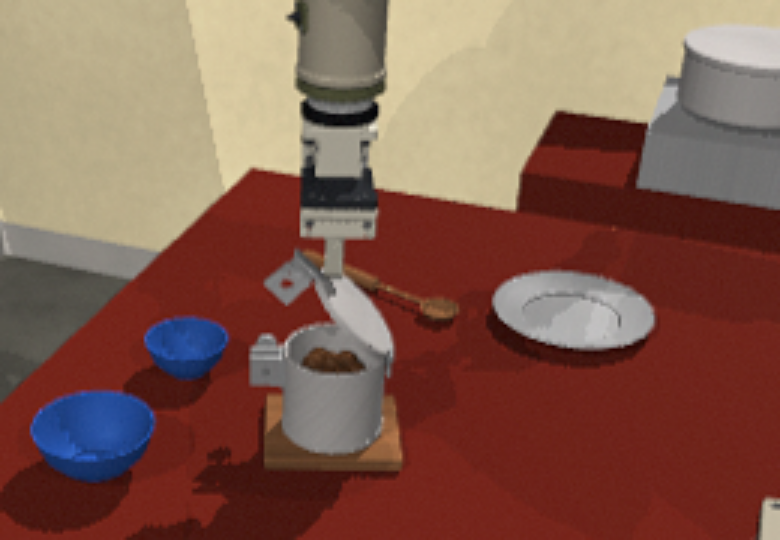

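The lid now leans about 45° over the canister, with the fingertip on its front edge at (335,275). I'll continue along the arc.

Converted, 0.058 m / 0.3 = 0.1933, 0.047 m / 0.3 = 0.1567.

Call:
{"api": "shift_gripper", "payload": {"offsets": {"tx": [0.0367,0.0633,0.09,0.1067,0.1167],"ty": [0,0,0,0,0],"tz": [0.0367,0.07,0.1133,0.1567,0.1933],"wx": [0,0,0,0,0],"wy": [0,0,0,0,0],"wz": [0,0,0,0,0]}}}

```text
t: 2.8
position: [0.6073, -0.0454, 0.1582]
orientation: [0.985, 0.174, -0.0, -0.0]
contact_force: [-0.4, -0.5, 0.8]
width: 0.0002
gripper_force: 0.5
```

Call:
{"api": "shift_gripper", "payload": {"offsets": {"tx": [0.0067,0.0067,0.0067,0.0067,0.0067],"ty": [0,0,0,0,0],"tz": [0.0233,0.0433,0.0567,0.0633,0.0633],"wx": [0,0,0,0,0],"wy": [0,0,0,0,0],"wz": [0,0,0,0,0]}}}

```text
t: 3.3
position: [0.6091, -0.0444, 0.1422]
orientation: [0.985, 0.175, 0.0, 0.0]
contact_force: [-5.5, 1.1, 8.3]
width: 0.0004
gripper_force: 4.2
```

```bash
python3 -c "
from h import *
st()"
```

```text
t 3.3 tcp [ 0.0442 -0.0004  0.1422] toolx yaw 20.110375189369297 z [ 0.  0. -1.] F [-5.5  1.1  8.3] 0.0003998447345485919
```

Converted, 0.003 m / 0.3 = 0.01, 0.002 m / 0.3 = 0.0067.

Call:
{"api": "shift_gripper", "payload": {"offsets": {"tx": [0,0,0],"ty": [0,0,0],"tz": [0.0067,0.01,0.01],"wx": [0,0,0],"wy": [0,0,0],"wz": [0,0,0]}}}

```text
t: 3.6
position: [0.6092, -0.0444, 0.1417]
orientation: [0.985, 0.175, 0.001, 0.0]
contact_force: [-15.6, 2.1, 23.8]
width: 0.0007
gripper_force: 12.3
```

Call:
{"api": "shift_gripper", "payload": {"offsets": {"tx": [0,0,0],"ty": [0,0,0],"tz": [-0.0333,-0.1333,-0.2667],"wx": [0,0,0],"wy": [0,0,0],"wz": [0,0,0]}}}

```text
t: 3.9
position: [0.6075, -0.0443, 0.2162]
orientation: [0.985, 0.175, -0.002, -0.001]
contact_force: [-0.0, -0.2, -0.2]
width: 0.0005
gripper_force: 0.0
```

Run:
```python
from h import *
st();snap('side','s3');snap('top','t3')
P=cloud('s3').reshape(-1,3);P=P[~np.isnan(P).any(1)];q=np.array([((P[:,:2]-C)@ex),((P[:,:2]-C)@ey),P[:,2]]).T
m=(abs(q[:,1])<.045)&(abs(q[:,0])<.045)&(q[:,2]>.11)&(q[:,2]<.15);s=q[m];print(len(s),np.polyfit(s[:,0],s[:,2],1))
a=cv2.imread('pics/s3.png')[170:260,240:350];b=cv2.imread('pics/t3.png')[168:248,270:360]
cv2.imwrite('pics/s3c.png',np.hstack([cv2.resize(a,(400,330)),cv2.resize(b,(371,330))]))
```

```text
t 3.9 tcp [0.0427 0.0003 0.2162] toolx yaw 20.09957022887763 z [-0.005  0.001 -1.   ] F [-0.  -0.2 -0.2] 0.0005064824874937149
397 [-0.00113649  0.12290509]
```

View pics/s3c.png

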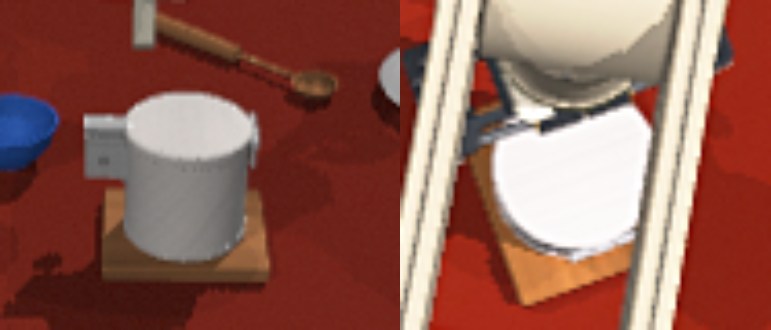

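The lid is shut: the slope of its top is 0.001 and the press met its stop at 24 N. Next I move beside the pin head, at about (74, −46, 92) in the canister frame.

Converted, 0.119 m / 0.3 = 0.3967, 0.085 m / 0.3 = 0.2833.

Call:
{"api": "shift_gripper", "payload": {"offsets": {"tx": [0.05,0.1033,0.1033,0.1033,0.1033],"ty": [0.15,0.2833,0.2833,0.2833,0.2833],"tz": [0,0,0.15,0.3,0.3967],"wx": [0,0,0,0,0],"wy": [0,0,0,0,0],"wz": [0,0,0,0,0]}}}

```text
t: 4.5
position: [0.6658, -0.1138, 0.0945]
orientation: [0.985, 0.174, -0.002, -0.001]
contact_force: [-0.6, -0.1, -0.6]
width: 0.0002
gripper_force: 0.0
```

Call:
{"api": "shift_gripper", "payload": {"offsets": {"tx": [0,0],"ty": [0,0],"tz": [0,0],"wx": [0,0],"wy": [0,0],"wz": [0,0]}}}

```text
t: 4.7
position: [0.6673, -0.1136, 0.0989]
orientation: [0.985, 0.175, -0.0, -0.0]
contact_force: [0.8, 0.5, 1.2]
width: 0.0002
gripper_force: 0.0
```

```bash
python3 -c "
from h import *
st();snap('wrist','w4')"
```

```text
t 4.7 tcp [ 0.075  -0.0854  0.0989] toolx yaw 20.103380974562675 z [-0.001  0.    -1.   ] F [0.8 0.5 1.2] 0.00021247627557871216
```

View pics/w4.png

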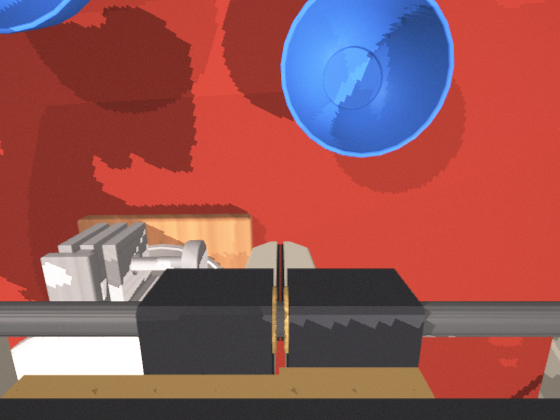

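The wrist view shows the pin head at (195,258), left of the fingertips at (280,255) and level with them. The path between is clear, so I push towards canister +y (tool −y).

Converted, -0.034 m / 0.3 = -0.1133, -0.027 m / 0.3 = -0.09.

Call:
{"api": "shift_gripper", "payload": {"offsets": {"tx": [0,0,0,0],"ty": [-0.0333,-0.0667,-0.09,-0.1133],"tz": [0.0133,0.0133,0.0133,0.0133],"wx": [0,0,0,0],"wy": [0,0,0,0],"wz": [0,0,0,0]}}}

```text
t: 5.15
position: [0.6563, -0.0812, 0.096]
orientation: [0.985, 0.175, 0.001, 0.001]
contact_force: [0.6, -2.5, 1.8]
width: 0.0006
gripper_force: 1.1
```

```bash
python3 -c "
from h import *
st()"
```

```text
t 5.15 tcp [ 0.0758 -0.0512  0.096 ] toolx yaw 20.131530444776654 z [ 0.002 -0.001 -1.   ] F [ 0.6 -2.5  1.8] 0.00060789411362002
```

Call:
{"api": "shift_gripper", "payload": {"offsets": {"tx": [0,0,0],"ty": [-0.02,-0.0333,-0.0433],"tz": [0,0,0],"wx": [0,0,0],"wy": [0,0,0],"wz": [0,0,0]}}}

```text
t: 5.45
position: [0.6513, -0.0693, 0.0949]
orientation: [0.985, 0.175, 0.0, 0.0]
contact_force: [1.6, -1.7, 1.1]
width: 0.0004
gripper_force: 1.1
```

```bash
python3 -c "
from h import *
st()"
```

```text
t 5.45 tcp [ 0.0753 -0.0383  0.0949] toolx yaw 20.1090702996634 z [ 0. -0. -1.] F [ 1.6 -1.7  1.1] 0.0003784284828244013
```

Still sliding at 2 N, so I keep pushing until the head seats.

Converted, -0.004 m / 0.3 = -0.0133, -0.002 m / 0.3 = -0.0067.

Call:
{"api": "shift_gripper", "payload": {"offsets": {"tx": [0,0,0],"ty": [-0.0067,-0.0133,-0.0133],"tz": [0,0,0],"wx": [0,0,0],"wy": [0,0,0],"wz": [0,0,0]}}}

```text
t: 5.75
position: [0.65, -0.0659, 0.0946]
orientation: [0.985, 0.174, 0.0, 0.0]
contact_force: [2.1, -0.8, 1.7]
width: 0.0009
gripper_force: 1.4
```

```bash
python3 -c "
from h import *
st()"
```

```text
t 5.75 tcp [ 0.0751 -0.0347  0.0946] toolx yaw 20.09268911139985 z [ 0. -0. -1.] F [ 2.1 -0.8  1.7] 0.0009342315702392256
```

Call:
{"api": "shift_gripper", "payload": {"offsets": {"tx": [0,0,0],"ty": [-0.0067,-0.0133,-0.0133],"tz": [0,0,0],"wx": [0,0,0],"wy": [0,0,0],"wz": [0,0,0]}}}

```text
t: 6.05
position: [0.6498, -0.0656, 0.0949]
orientation: [0.985, 0.174, 0.001, 0.003]
contact_force: [6.3, -15.4, -3.6]
width: 0.0007
gripper_force: 8.5
```

```bash
python3 -c "
from h import *
st()"
```

```text
t 6.05 tcp [ 0.0751 -0.0343  0.0949] toolx yaw 20.01117055204927 z [ 0.003 -0.005 -1.   ] F [  6.3 -15.4  -3.6] 0.000662944834436815
```

The push stopped hard at 16 N. I back off, rise and check.

Converted, -0.08 m / 0.3 = -0.2667, 0.06 m / 0.3 = 0.2.

Call:
{"api": "shift_gripper", "payload": {"offsets": {"tx": [0,0,0,0],"ty": [0.0667,0.1667,0.2,0.2],"tz": [0,0,-0.1333,-0.2667],"wx": [0,0,0,0],"wy": [0,0,0,0],"wz": [0,0,0,0]}}}

```text
t: 6.45
position: [0.6676, -0.1201, 0.1725]
orientation: [0.985, 0.174, -0.003, -0.001]
contact_force: [0.9, 0.3, 0.2]
width: 0.0007
gripper_force: 0.0
```

Call:
{"api": "shift_gripper", "payload": {"offsets": {"tx": [-0.1,-0.1667,-0.1667],"ty": [0.1,0.1667,0.1667],"tz": [0,0,0],"wx": [0,0,0],"wy": [0,0,0],"wz": [0,0,0]}}}

```text
t: 6.75
position: [0.6378, -0.1861, 0.1745]
orientation: [0.985, 0.173, -0.001, -0.0]
contact_force: [-0.2, 0.5, -1.1]
width: 0.001
gripper_force: 0.0
```

Run:
```python
from h import *
st();snap('wrist','w5');snap('top','t5');snap('side','s5')
P=cloud('w5');q=np.stack([(P[...,:2]-C)@ex,(P[...,:2]-C)@ey,P[...,2]],-1)
m=(abs(q[...,0]-.074)<.014)&(q[...,1]<-.005)&(q[...,1]>-.06)&(q[...,2]>.075)&(q[...,2]<.112);s=q[m]
print(len(s),s[:,1].min() if len(s) else 0, np.histogram(s[:,1],bins=np.arange(-.06,0,.003)) if len(s) else 0)
P=cloud('s5').reshape(-1,3);P=P[~np.isnan(P).any(1)];q=np.array([((P[:,:2]-C)@ex),((P[:,:2]-C)@ey),P[:,2]]).T
m=(abs(q[:,1])<.045)&(abs(q[:,0])<.045)&(q[:,2]>.11)&(q[:,2]<.15);s=q[m];print(len(s),np.polyfit(s[:,0],s[:,2],1))
```

```text
t 6.75 tcp [ 0.0225 -0.1433  0.1745] toolx yaw 19.906253693789413 z [-0.001 -0.    -1.   ] F [-0.2  0.5 -1.1] 0.000957873148300593
1731 -0.01981199385681378 (array([  0,   0,   0,   0,   0,   0,   0,   0,   0,   0,   0,   0,   0,
       503, 180, 194, 598, 196,  60]), array([-0.06 , -0.057, -0.054, -0.051, -0.048, -0.045, -0.042, -0.039,
       -0.036, -0.033, -0.03 , -0.027, -0.024, -0.021, -0.018, -0.015,
       -0.012, -0.009, -0.006, -0.003]))
396 [-0.00218441  0.12287648]
```

View pics/w5.png

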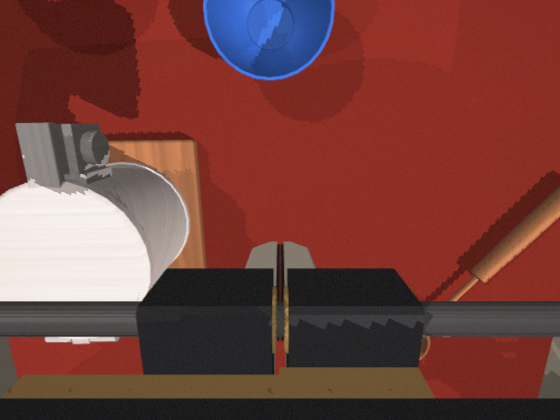

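The wrist view shows the pin head at (95,148) flush against the fork's outer cheek. Its outer face measures y ≈ −20 mm, where −21 is expected. The lid is flat, nothing else has moved, and the tool is clear.

Call:
{"api": "shift_gripper", "payload": {"offsets": {"tx": [0,0],"ty": [0,0],"tz": [0,0],"wx": [0,0],"wy": [0,0],"wz": [0,0]}}}

```text
t: 7.1
position: [0.6396, -0.1815, 0.1743]
orientation: [0.985, 0.175, -0.0, -0.0]
contact_force: [-0.3, -0.4, 0.2]
width: 0.0006
gripper_force: 0.0
```

```bash
python3 -c "
from rig import env
print(env.job_done())"
```

```text
the job is handed in; nothing more can be done
None
```

I shut the lid first, then pushed the pin in until its head sat against the fork, backed the arm clear and handed the job in at about 7 s; the plate, bowls and ladle were not touched, and no verdict was returned.

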